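Slide the sanding block into its freshly varnished bay

TASK

Put the sanding block away in its open-topped parking bay: push it along the bench with the fingertips, straight down the lane between the two wooden rails, until it lies square against the stop at the closed end. The rails are freshly varnished, so neither the block nor the robot may touch them, and the block must stay flat on the bench all the while: do not grip it or lift it. Leave the spacer block and the spring clip beside the bay where they are, and finish with the hand clear.

Things in the scene. Friction and masses are not known exactly. Their poses are not given: they have to be found in the camera images.
- sanding_block: Loose cork sanding block, abrasive paper below: a box 64 (x) x 117 (y) x 35 mm high, about 0.12 kg. Origin: centre of its underside; y is its long axis. It lies on the bench (z = 0) before the mouth of the bay, off the lane's line by up to about 2 cm sideways and 0.25 rad in yaw. It slides with friction and stops when no longer pushed.
- fence: Fixed wooden bay, U-shaped from above, open on top, no floor. Origin: on the bench, middle of the open mouth. The lane runs from there along its -y axis, 80 mm wide (x -40 to +40; x is across, z up), 160 mm long, closed by a stop board (inner face at y = -160 mm; 22 thick, 124 wide, 32 mm high). Block home: its y along the bay's y, its centre at y = -101.5 mm, 8 mm free on either side.
- rail_near: Guide rail on the -x side of the lane (nearer the robot), 22 (x) x 160 (y) x 32 mm high, fixed to the bay. Origin: centre of its underside, at x = -51, y = -80 mm in the bay's frame. Not to be touched.
- rail_far: Guide rail on the +x side of the lane (farther from the robot), 22 (x) x 160 (y) x 32 mm high, fixed to the bay. Origin: centre of its underside, at x = +51, y = -80 mm in the bay's frame. Not to be touched.
- spacer_block: Loose bystander: plain wooden block 40 x 60 x 30 mm, standing beside one of the rails, its centre about 115 mm from the lane's centre line. Origin: centre of its underside. Leave it alone.
- spring_clip: Loose bystander: black spring clip with wire handles, 41 x 41 x 53 mm high, beside the other rail, its centre about 115 mm from the lane's centre line. Origin: centre of its underside. Leave it alone.
Things that resemble listed ones, but are neither listed nor needed, are in the scene too. Several things have the shape of the sanding_block; the one meant has the colours described above.

How it is judged (in metres and radians):
On the way:
1. the block's nose has passed between the rails at the mouth (y of sanding_block in the frame of fence below 0.04 m and x of sanding_block in the frame of fence between -0.01 and 0.01 m), for 0.05 s.
At the end, for the whole second after the job is handed in: The sanding block lies flat and still on the bench between the rails, within 4 mm of the end stop, square to the lane within 0.06 rad and touching neither rail (y of sanding_block in the frame of fence below -0.0975 m and x of sanding_block in the frame of fence between -0.009 and 0.009 m and angle between the y axis of sanding_block and the y axis of fence, either way round below 0.06 rad and height (world z) of sanding_block below 0.004 m and angle between sanding_block's own z axis and vertical below 0.05 rad and linear speed of sanding_block below 0.01 m/s).
It fails at once if the sanding block touched a rail (contact force between sanding_block and rail_near above 0.1 N or contact force between sanding_block and rail_far above 0.1 N).
It fails at once if the robot touched a rail (contact force between any of the arm, the fingers and rail_near above 0.1 N or contact force between any of the arm, the fingers and rail_far above 0.1 N).
It fails at once if the sanding block was lifted or tipped (height (world z) of sanding_block above 0.008 m or angle between sanding_block's own z axis and vertical above 0.15 rad).
It fails at once if a bystander was disturbed (distance of any of spacer_block, spring_clip from where it was at the start of the episode above 0.015 m).
It also fails if it takes over 64 s, if anything falls off the work surface, if the arm or the gripper's body presses on something with over 40 N, if the wrist force passes 120 N, or if a joint passes its speed limit or range.

ROBOT

A 6-joint arm with a two-finger parallel gripper is mounted at the origin on the work surface; the furniture and walls round the work are solid. World frame = base frame: x ahead of the robot, y to its left, z up, the work surface at z = 0. Lengths are in m, angles in degrees, forces in N, time in s.
With the tool pointing down it reaches from about 0.375 to 0.9 m from the base axis. Payload 3.1 kg.
Tool frame: the origin (TCP) lies on the centre line of the jaws, within the pads' length; the fingertips stand finger_overhang ahead of it and the grasp point (between the pads) lies 5 mm behind it (finger_overhang is the distance from the TCP to the fingertips, in m); z points along the fingers, y is the line along which they close (so a half turn about z gives the same grasp; the last joint's range is limited). The gripper opens to 87 mm and grips with 3 to 60 N. Pads are 19 mm wide; open, the fingers measure 117 mm over their backs; the gripper's body (75 mm by 190 mm) begins 51 mm behind the grasp point.
Start: joints at [-84.368, 30.224, 82.088, -0, 67.689, -10.227], TCP at [0.171, -0.601, 0.197] pointing down, gripper open.
Joint ranges: [-176.69, 176.69], [-43.24, 126.21], [12.49, 139.97], [-82, 262], [0, 151.66], [-163.58, 163.58]. Speed limits (degrees/s): [159.86, 159.86, 180, 180, 180, 180].

INTERFACE

Orientations are given as a 3x3 rotation matrix whose columns are the frame's x, y, z axes.
In Python, from rig import read_state, capture, calibration, hand_in, finger_overhang gives the robot as it stands.
- The arm moves only by the tool send_rows, never from a script. Its argument "plan" is a list of rows, each a list of 5 numbers: the closure in counts, from 0 (fully open) to 255 (shut), then the shift along the tool's x, y, z in m, then the turn about the tool's z in rad. A call has 1 to 20 rows; each row shifts and turns the commanded pose from where the row before left it, along the tool's axes as they then stand; what a row does not reach is not made up. A row lasts 1/12 s, in which the tool goes at most 41.7 mm and 7.16 degrees, less where a joint would pass 70% of its speed; a pose out of reach is approached as far as the arm can. A call is refused whole if a number of a shift passes 0.0417 or a number of a turn 0.125, either way. A call with a gripper value outside its range is refused whole. The fingers move at their own pace and stop on an object; the grip force is fixed at half the most. Time passes only in rows, so rows that do not move let the fingers close. It gives the time, the measured TCP pose, the force, the opening and the grip force at its end, in the units of the state.
- read_state(): the state, without advancing time (a new reading comes with each control period).
- capture(name): name is "side" or "top"; returns (picture, depth): 480x640x3 uint8, blue, green, red; 480x640 float32, m along the optical axis (not along the pixel's ray), 0 where there is no reading.
- calibration(name): a dict with "fx", "fy", "cx", "cy" (pixels), "xyz" and "rotation" of the camera in the world. Camera axes: x right, y down, z forward; pixel columns grow to the right and rows downward; lengths in m; the calibration is good to about 2 mm. A picture is of the moment at which its call begins. calibration takes no time and is no camera call.
- hand_in(): hands the job in; it is judged then, once.
The state is a dict: "time_s": time; "joint_positions": joint angles; "qvel": joint speeds; "tau": joint torques, N m; "position": TCP position; "tcp_rot": TCP orientation; "force": force on the tool from outside, world axes, zero at the start; "moment": the same for the moment, N m; "opening": opening from 0.0 (shut) to 1.0 (fully open); "grasp_force": force on a finger pad.
Only numpy, scipy, OpenCV 4.12 (cv2) and the standard library are available. Lean on these libraries where they do the work, as an engineer would, in place of code of your own. Each camera call takes 0.05 s, during which the arm holds its last target. There are 200 camera calls.

## Working session

There is one attempt and no reset: what is moved stays moved. The work goes in short steps, Python scripts to look and compute and a tool call to move; the robot and the scene stay as the last step left them, time stands still between calls to the robot, and variables do not carry over. Pictures are saved under pics/ and viewed, at most 10 in all, crops included, and the job is handed in when it is done.

Besides the shell and the picture viewer there is one more tool, called by a JSON object that holds its "name" and its "arguments". send_rows: Moves the arm, as the interface text tells. Its arguments: {"type":"object","properties":{"plan":{"type":"array","items":{"type":"array","items":{"type":"number"}}}},"required":["plan"]}

```bash
mkdir -p pics; python3 - <<'E'
from rig import *
import cv2,numpy as np
for n in("top","side"):
    p,d=capture(n); cv2.imwrite(f"pics/{n}0.png",p); np.save(f"pics/{n}0.npy",d); c=calibration(n); print(n,c)
print(read_state(), finger_overhang() if callable(finger_overhang) else finger_overhang)
E
```

```text
top {'fx': 578.9661941755515, 'fy': 578.9661941755515, 'cx': 321.26907974825485, 'cy': 243.84912160307684, 'xyz': array([ 0.42924   , -0.04401286,  1.06991997]), 'rotation': array([[-0.02614902, -0.99725625,  0.06925459],
       [-0.99962951,  0.02556187, -0.00935098],
       [ 0.00755504, -0.06947345, -0.99755519]])}
side {'fx': 454.70979751379394, 'fy': 454.70979751379394, 'cx': 322.426049723676, 'cy': 238.5897749283346, 'xyz': array([0.42365817, 0.65634168, 0.50225292]), 'rotation': array([[-0.9915792 , -0.0490605 ,  0.11984891],
       [-0.12732209,  0.53840747, -0.8330105 ],
       [-0.02365964, -0.84125529, -0.54012013]])}
{'time_s': 0.1, 'joint_positions': array([-8.43676736e+01,  3.02734837e+01,  8.21487124e+01, -6.15472272e-04,
        6.76860781e+01, -1.02269352e+01]), 'qvel': array([-0.04063514, -0.19101025, -0.15274927, -0.05888229,  0.06437021,
        0.03362054]), 'tau': array([-5.92801712e-06, -4.40985525e+01, -1.77150464e+01,  6.35025487e-02,
        5.33621467e-02, -4.29395084e-05]), 'position': array([ 0.17075764, -0.60050847,  0.19647302]), 'tcp_rot': array([[ 9.61934771e-01,  2.73279084e-01, -1.95357066e-04],
       [ 2.73278960e-01, -9.61932990e-01,  1.87964165e-03],
       [ 3.25746341e-04, -1.86147964e-03, -9.99998214e-01]]), 'force': array([-0.51508828,  0.08644488, -0.33251468]), 'moment': array([ 0.02961679, -0.03016639, -0.00553712]), 'grasp_force': 0.0, 'opening': 0.9985537202019348} 0.014
```

View pics/top0.png

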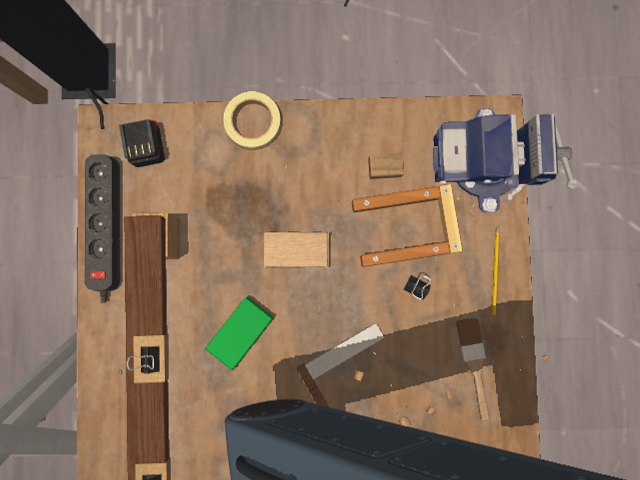

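View pics/side0.png

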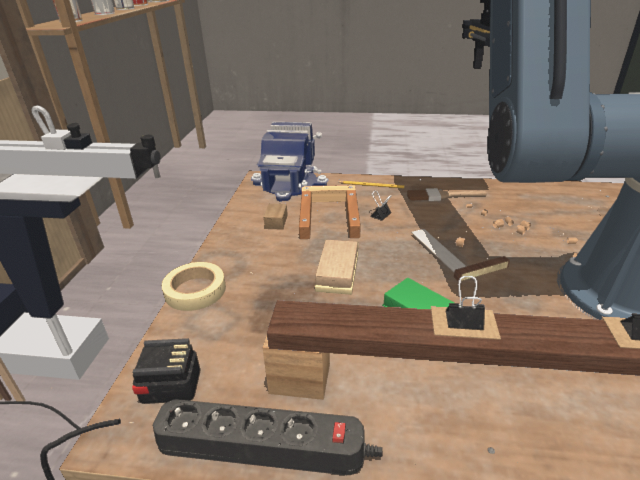

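```bash
python3 - <<'E'
import cv2
p=cv2.imread("pics/top0.png")
cv2.imwrite("pics/crop1.png",cv2.resize(p[150:310,240:480],None,fx=3.3333,fy=3.3333,interpolation=cv2.INTER_CUBIC))
E
```

```text
(no output)
```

View pics/crop1.png

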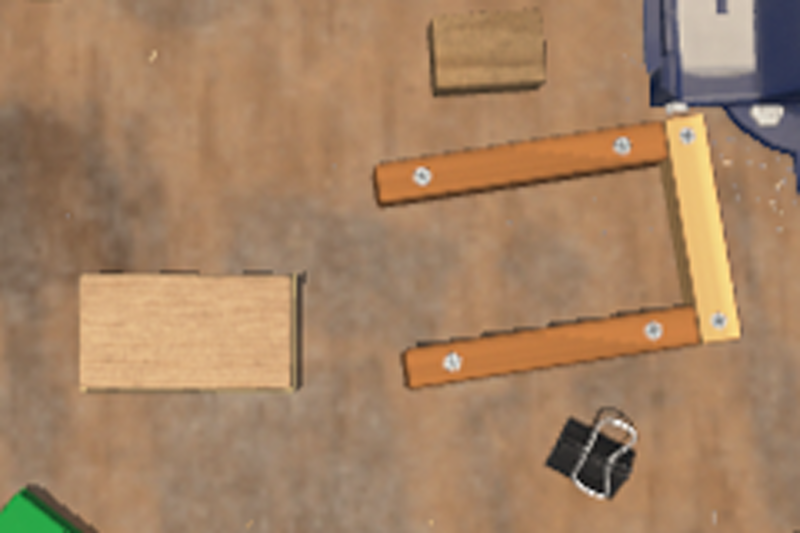

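The crop shows the cork block (top face with crop corners ≈(80,273), (295,273), (294,389), (81,389), i.e. about (297,249) in the picture) and the orange rails at (378,168)–(665,140) and (407,368)–(697,325). The spacer is at (487,50) and the clip at (595,455). There are two block-shaped candidates: the cork one at (297,249) and a green one at (240,333). The cork one fits the description because it has a wood/cork body with paper underneath.

```bash
cat > h.py <<'E'
import cv2,numpy as np
from rig import *
def proj(n,uv,z):
    c=calibration(n); uv=np.atleast_2d(np.array(uv,float))
    r=np.c_[(uv[:,0]-c["cx"])/c["fx"],(uv[:,1]-c["cy"])/c["fy"],np.ones(len(uv))]@c["rotation"].T
    return c["xyz"]+r*((z-c["xyz"][2])/r[:,2])[:,None]
def height(n,d):
    c=calibration(n); v,u=np.mgrid[:480,:640]
    P=np.stack([(u-c["cx"])/c["fx"]*d,(v-c["cy"])/c["fy"]*d,d],-1)@c["rotation"].T+c["xyz"]
    return P
E
python3 - <<'E'
from h import *
p=cv2.imread("pics/top0.png"); d=np.load("pics/top0.npy"); P=height("top",d)
print("table z",np.median(P[260:300,340:400,2]), "block z",np.median(P[240:258,275:320,2]))
f=lambda L,z:proj("top",np.array(L)/3.3333+[240,150]-0.35,z)
print("block",f([(80,273),(294,273),(293,388),(81,388)],.035).round(4)[:,:2].tolist())
print("far",f([(378,167),(382,205),(665,122),(667,161)],.032).round(4)[:,:2].tolist())
print("near",f([(405,351),(411,388),(693,307),(700,342)],.032).round(4)[:,:2].tolist())
print("stop",f([(667,116),(701,342),(703,115),(740,338)],.032).round(4)[:,:2].tolist())
hsv=cv2.cvtColor(p,cv2.COLOR_BGR2HSV)
z=P[...,2]
def rect(m,zz):
    n,l,s,c=cv2.connectedComponentsWithStats(m.astype(np.uint8))
    for i in range(1,n):
        if s[i,4]>400:
            q=np.argwhere(l==i)[:,::-1]; W=proj("top",q,zz)[:,:2].astype(np.float32)
            r=cv2.minAreaRect(W*1000); W0=W.mean(0); _,_,V=np.linalg.svd(W-W0,full_matrices=False)
            print(s[i].tolist(),c[i].round(1),"mean",W0.round(4),"rect",np.round(r[0],1),np.round(r[1],1),round(r[2],2),"pca",np.degrees(np.arctan2(V[0,0],V[0,1])).round(2))
win=np.zeros(z.shape,bool); win[150:310,240:480]=1
print("height mask 35"); rect(win&(z>.027)&(z<.04),.033)
print("orange"); rect(win&(hsv[...,0]<14)&(hsv[...,1]>160)&(z>.025)&(z<.04),.032)
E
```

```text
table z -0.00032701249923738906 block z 0.034595286703641204
block [[0.5258, 0.049], [0.5229, -0.0661], [0.461, -0.0639], [0.464, 0.0497]]
far [[0.5797, -0.1133], [0.5589, -0.1148], [0.6004, -0.2701], [0.579, -0.2703]]
near [[0.4795, -0.1248], [0.4595, -0.1274], [0.4993, -0.2812], [0.4802, -0.2841]]
stop [[0.6037, -0.2713], [0.4802, -0.2847], [0.6038, -0.2909], [0.4818, -0.3059]]
height mask 35
[370, 153, 34, 23, 664] [386.4 163.9] mean [ 0.6435 -0.1757] rect [ 643.3 -175.4] [40.3 59.7] 1.72 pca -1.11
[352, 184, 110, 82, 2941] [414.7 223.5] mean [ 0.5338 -0.2231] rect [ 532.3 -208.6] [123.5 181.7] 7.25 pca -7.43
[264, 232, 65, 35, 2239] [296.1 248.8] mean [ 0.4935 -0.0084] rect [493.2  -8.1] [115.   61.1] 88.54 pca -177.83
orange
[353, 187, 87, 24, 838] [396.2 198.4] mean [ 0.5802 -0.1915] rect [ 580.1 -191. ] [ 21.1 158.6] 7.37 pca -7.17
[361, 242, 89, 24, 866] [405.6 253.4] mean [ 0.4801 -0.2048] rect [ 479.9 -203.6] [ 20.6 158.4] 7.27 pca -7.14
```

Measurements agree with the given sizes: rail spacing 100 mm, bay 123.5 × 182 mm. Fence origin is about (0.520, -0.118) with yaw 7.25°. The block is at about (-13, 113) mm in the bay frame, yawed about -9° relative to the lane. I'll first push its near side with the open fingers to square and centre it before the mouth, then push it from behind.

{"name": "send_rows", "arguments": {"plan": [[0, 0, 0, 0, 0.075], [0, 0, 0, 0, 0.075], [0, 0.0187, -0.0304, 0.003, 0], [0, 0.0187, -0.0304, 0.003, 0], [0, 0.0187, -0.0304, 0.003, 0], [0, 0.0187, -0.0304, 0.003, 0], [0, 0.0187, -0.0304, 0.003, 0], [0, 0.0187, -0.0304, 0.003, 0], [0, 0.0187, -0.0304, 0.003, 0], [0, 0.0187, -0.0304, 0.003, 0], [0, 0.0187, -0.0304, 0.003, 0], [0, 0.0187, -0.0304, 0.003, 0], [0, 0.0187, -0.0304, 0.003, 0], [0, 0.0187, -0.0304, 0.003, 0], [0, 0.0187, -0.0304, 0.003, 0], [0, 0.0187, -0.0304, 0.003, 0], [0, 0.0187, -0.0304, 0.003, 0], [0, 0.0187, -0.0304, 0.003, 0], [0, 0.0187, -0.0304, 0.003, 0], [0, 0.0187, -0.0304, 0.003, 0]]}}

```text
time_s: 1.77
position: [0.4357, -0.014, 0.1431]
tcp_rot: [[0.992, 0.127, -0.0], [0.127, -0.992, 0.0], [-0.0, -0.0, -1.0]]
force: [0.9, -0.9, -0.3]
opening: 0.997
grasp_force: 0.0
```

```bash
cat >> h.py <<'E'
O=np.array([.520,-.1184]);A=np.radians(7.25);X=np.array([np.cos(A),np.sin(A)]);Y=np.array([-np.sin(A),np.cos(A)])
def fen(w): w=np.atleast_2d(w)[:,:2]-O; return (np.c_[w@X,w@Y]*1000).round(1)
def st():
    s=read_state();R=s["tcp_rot"]
    print("t",s["time_s"],"tcp",s["position"].round(4),"fence mm",fen(s["position"]),"toolx yaw rel bay deg",np.degrees(np.arctan2(R[1,0],R[0,0])-A).round(2),"F",s["force"].round(2),"open",round(s["opening"],3))
def grab(name,crop=None,k=1,cam="top"):
    p,d=capture(cam); cv2.imwrite(f"pics/{name}.png",cv2.resize(p if crop is None else p[crop[0]:crop[1],crop[2]:crop[3]],None,fx=k,fy=k,interpolation=cv2.INTER_CUBIC)); return p,d
E
python3 -c "
from h import *
st()"
```

```text
t 1.7667 tcp [ 0.4357 -0.014   0.1431] fence mm [[-70.4 114.2]] toolx yaw rel bay deg 0.02 F [ 0.9  -0.89 -0.3 ] open 0.997
```

{"name": "send_rows", "arguments": {"plan": [[0, 0, 0, 0.029, 0], [0, 0, 0, 0.029, 0], [0, 0, 0, 0.029, 0], [0, 0, 0, 0.03, 0], [0, 0, 0, 0, 0], [0, 0.003, 0, 0, 0], [0, 0.003, 0, 0, 0], [0, 0.003, 0, 0, 0], [0, 0.003, 0, 0, 0], [0, 0.003, 0, 0, 0], [0, 0.003, 0, 0, 0], [0, 0.003, 0, 0, 0], [0, 0.003, 0, 0, 0], [0, 0, 0, 0, 0]]}}

```text
time_s: 2.93
position: [0.4605, -0.0129, 0.0266]
tcp_rot: [[0.992, 0.127, 0.002], [0.127, -0.992, -0.0], [0.002, 0.001, -1.0]]
force: [0.0, 0.1, -0.3]
opening: 1.002
grasp_force: 0.0
```

```bash
python3 -c "
from h import *
st(); grab('a1',(150,310,240,480),3.3333)"
```

```text
t 2.9333 tcp [ 0.4605 -0.0129  0.0266] fence mm [[-45.7 112.2]] toolx yaw rel bay deg 0.02 F [ 0.02  0.14 -0.31] open 1.002
```

View pics/a1.png

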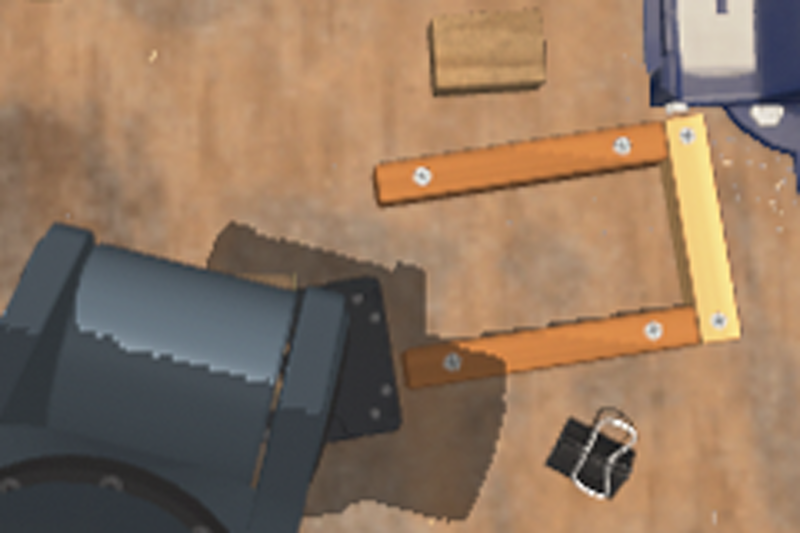

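The hand hides most of the block. Its visible far edge runs (240,277)→(297,273), so it is turning the right way. I'll push a few mm more, then back off and measure.

{"name": "send_rows", "arguments": {"plan": [[0, 0.002, 0, 0, 0], [0, 0.0015, 0, 0, 0], [0, 0, 0, 0, 0], [0, -0.01, 0, 0, 0], [0, -0.01, 0, 0, 0], [0, 0, 0, -0.03, 0], [0, 0, 0, -0.04, 0], [60, 0, -0.01, -0.04, -0.12], [120, 0, -0.035, 0, -0.12], [120, 0.0, -0.035, 0, -0.12], [120, 0, -0.035, 0, -0.12], [120, 0, -0.035, 0, -0.12], [120, 0, 0, 0, -0.12]]}}

```text
time_s: 4.07
position: [0.3761, 0.1245, 0.1357]
tcp_rot: [[0.654, 0.756, -0.009], [0.756, -0.654, 0.001], [-0.005, -0.007, -1.0]]
force: [-0.2, -0.8, 0.2]
opening: 0.631
grasp_force: 0.0
```

```bash
cat >> h.py <<'E'
def block(p,d):
    P=height("top",d); z=P[...,2]; m=np.zeros(z.shape,bool); m[195:300,240:445]=1
    h=cv2.cvtColor(p,cv2.COLOR_BGR2HSV); m&=(z>.029)&(z<.04)
    n,l,s,c=cv2.connectedComponentsWithStats(m.astype(np.uint8))
    for i in range(1,n):
        if s[i,4]>300:
            W=proj("top",np.argwhere(l==i)[:,::-1],.035)[:,:2]; r=cv2.minAreaRect((W*1000).astype(np.float32))
            print("px",c[i].round(0),s[i,4],"rect fence",fen(np.array(r[0])/1000),np.round(r[1],1),round(r[2]-7.25,2),"mean",fen(W.mean(0)))
E
python3 -c "
from h import *
st(); block(*grab('a2',(150,310,200,440),3.3333))"
```

```text
t 4.0667 tcp [0.3761 0.1245 0.1357] fence mm [[-112.1  259.1]] toolx yaw rel bay deg 41.88 F [-0.2  -0.8   0.19] open 0.631
px [391. 200.] 711 rect fence [[ 42.8 -82.7]] [164.7  26.8] 81.95 mean [[ 48.5 -69.9]]
px [296. 249.] 2228 rect fence [[-12.8 112.7]] [114.8  61. ] 81.29 mean [[-12.5 112.3]]
px [403. 254.] 892 rect fence [[-50.1 -76.1]] [ 21.8 151.2] -0.0 mean [[-50.  -76.1]]
```

View pics/a2.png

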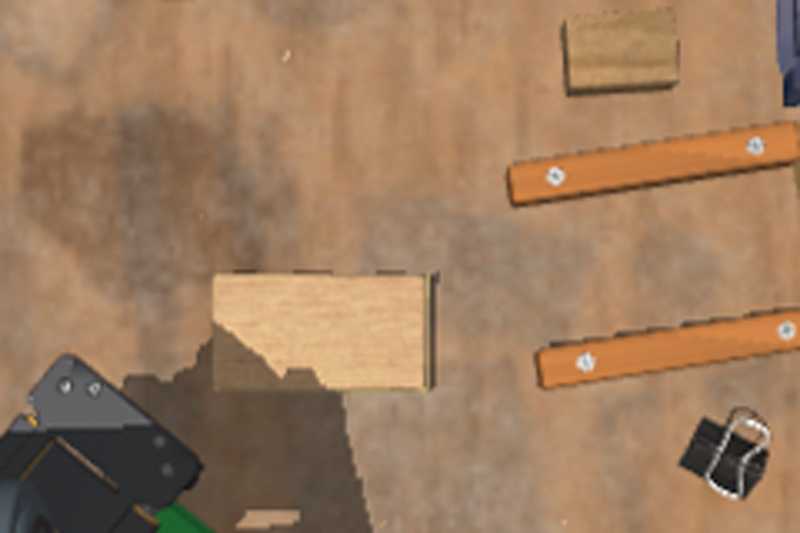

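The block at (320,330) has not moved at all, and the measured pose is unchanged, although the fingers should have met it. I'll check where the fingers really are relative to the reported TCP, using depth from the side camera.

```bash
python3 - <<'E'
from h import *
s=read_state(); R=s["tcp_rot"];t=s["position"]
for cam in("side","top"):
    p,d=grab("b_"+cam,cam=cam); P=height(cam,d); T=(P-t)@R
    m=(d>0)&(abs(T[...,0])<.12)&(abs(T[...,1])<.15)&(T[...,2]>-.12)&(P[...,2]>.05)&(P[...,1]<.22)
    for a,b in((.0,.03),(-.03,0),(-.056,-.03),(-.12,-.056)):
        q=T[m&(T[...,2]>a)&(T[...,2]<b)]
        if len(q)>20: print(cam,a,b,len(q),np.percentile(q,[1,50,99],axis=0).round(3).tolist())
c=calibration("side"); q=(t-c["xyz"])@c["rotation"]; u,v=int(c["fx"]*q[0]/q[2]+c["cx"]),int(c["fy"]*q[1]/q[2]+c["cy"]); print(u,v)
p=cv2.imread("pics/b_side.png"); cv2.circle(p,(u,v),3,(0,0,255),1)
cv2.imwrite("pics/b_side2.png",cv2.resize(p[60:360,220:620],None,fx=2,fy=2))
E
```

```text
side 0.0 0.03 493 [[-0.008, -0.149, 0.015], [0.059, -0.075, 0.017], [0.119, -0.006, 0.019]]
side -0.03 0 90 [[-0.009, -0.118, -0.03], [0.01, -0.031, -0.028], [0.038, 0.034, -0.023]]
side -0.056 -0.03 506 [[-0.01, -0.114, -0.056], [0.009, -0.027, -0.042], [0.032, 0.035, -0.03]]
side -0.12 -0.056 3085 [[-0.032, -0.088, -0.12], [0.027, -0.031, -0.108], [0.039, 0.083, -0.058]]
top 0.0 0.03 301 [[-0.015, -0.149, 0.015], [0.1, -0.022, 0.02], [0.12, 0.004, 0.029]]
top -0.12 -0.056 824 [[-0.038, 0.014, -0.12], [-0.009, 0.049, -0.118], [0.037, 0.067, -0.102]]
408 255
```

View pics/b_side2.png

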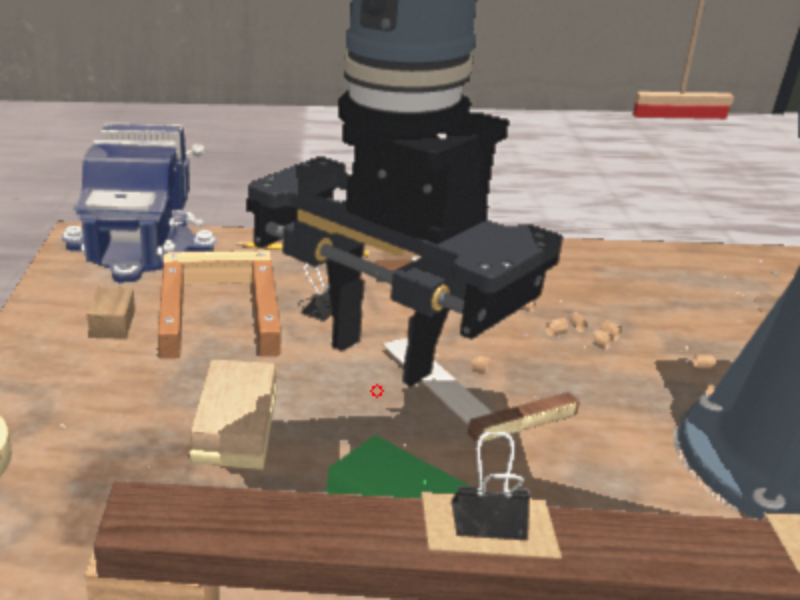

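The side view shows the fingertips at about (345,347) and (415,383), with the reported TCP (red, 377,391) below them. So the real tips sit about 22 mm above the TCP instead of 14 mm below it, and the first pass went over the block. I'll measure this offset accurately.

```bash
cat >> h.py <<'E'
def tips():
    s=read_state(); R=s["tcp_rot"];t=s["position"]; p,d=capture("side"); P=height("side",d); T=(P-t)@R
    for k in(-1,1):
        m=(d>0)&(abs(T[...,0])<.013)&(T[...,1]*k>.0)&(T[...,1]*k<.065)&(T[...,2]>-.08)&(T[...,2]<.016)&(P[...,2]>.006)
        q=T[m]; h=np.histogram(q[:,2],np.arange(-.08,.02,.004)); print(k,"tip toolz",np.percentile(q[:,2],[50,97,99.5]).round(4),h[0].tolist(), "y",np.percentile(q[q[:,2]>-.05,1],[2,98]).round(3),"x",np.percentile(q[q[:,2]>-.05,0],[2,98]).round(3))
    c=calibration("side"); J=[]
    return p,d
E
python3 -c "
from h import *
st();tips()"
```

```text
t 4.2167 tcp [0.383  0.1214 0.1362] fence mm [[-105.7  255.2]] toolx yaw rel bay deg 41.17 F [ 0.24  0.35 -0.  ] open 0.555
-1 tip toolz [-0.0552 -0.0283 -0.026 ] [39, 48, 39, 48, 37, 37, 36, 32, 37, 38, 35, 38, 39, 14, 0, 0, 0, 0, 0, 0, 0, 0, 0, 0] y [-0.034 -0.024] x [-0.009  0.012]
1 tip toolz [-0.056  -0.0278 -0.0262] [42, 65, 47, 44, 41, 36, 39, 41, 32, 35, 36, 37, 37, 18, 0, 0, 0, 0, 0, 0, 0, 0, 0, 0] y [0.023 0.033] x [-0.008  0.012]
```

The real tips stand 26 mm above the reported TCP, which is 40 mm off what the interface states (x and y agree). I'll use the measured value, come back to the near side, go down in stages and verify the height before pushing.

{"name": "send_rows", "arguments": {"plan": [[0, 0, 0, 0, 0.12], [0, 0, 0, 0, 0.12], [0, 0, 0, 0, 0.12], [0, 0, 0, 0, 0.12], [0, 0, 0, 0, 0.12], [0, 0, 0, 0, 0.12], [0, 0, 0, 0, 0], [0, 0.0067, 0.0285, 0, 0], [0, 0.0067, 0.0285, 0, 0], [0, 0.0067, 0.0285, 0, 0], [0, 0.0067, 0.0285, 0, 0], [0, 0.0067, 0.0285, 0, 0], [0, 0, 0, 0.026, 0], [0, 0, 0, 0.026, 0], [0, 0, 0, 0.026, 0], [0, 0, 0, 0.026, 0], [0, 0, 0, 0.025, 0], [0, 0, 0, 0, 0]]}}

```text
time_s: 5.77
position: [0.4332, -0.0162, 0.0038]
tcp_rot: [[0.992, 0.126, -0.007], [0.126, -0.992, 0.002], [-0.007, -0.003, -1.0]]
force: [0.3, -0.8, 0.5]
opening: 1.002
grasp_force: 0.0
```

```bash
python3 -c "
from h import *
st();p,d=tips();cv2.imwrite('pics/c1.png',cv2.resize(p[180:330,250:450],None,fx=4,fy=4))"
```

```text
t 5.7667 tcp [ 0.4332 -0.0162  0.0038] fence mm [[-73.2 112.4]] toolx yaw rel bay deg -0.03 F [ 0.3  -0.82  0.53] open 1.002
-1 tip toolz [-0.0505 -0.028  -0.027 ] [1, 28, 23, 20, 26, 23, 21, 28, 25, 29, 20, 26, 24, 10, 0, 0, 0, 0, 0, 0, 0, 0, 0, 0] y [-0.055 -0.05 ] x [-0.01   0.012]Traceback (most recent call last):
  File "<string>", line 3, in <module>
    st();p,d=tips();cv2.imwrite('pics/c1.png',cv2.resize(p[180:330,250:450],None,fx=4,fy=4))
             ~~~~^^
  File "h.py", line 30, in tips
    q=T[m]; h=np.histogram(q[:,2],np.arange(-.08,.02,.004)); print(k,"tip toolz",np.percentile(q[:,2],[50,97,99.5]).round(4),h[0].tolist(), "y",np.percentile(q[q[:,2]>-.05,1],[2,98]).round(3),"x",np.percentile(q[q[:,2]>-.05,0],[2,98]).round(3))
                                                                                 ~~~~~~~~~~~~~^^^^^^^^^^^^^^^^^^^^^
    return _quantile_unchecked(
        a, q, axis, out, overwrite_input, method, keepdims, weights)
    return _ureduce(a,
                    func=_quantile_ureduce_func,
    ...<5 lines>...
                    overwrite_input=overwrite_input,
                    method=method)
    r = func(a, **kwargs)
    result = _quantile(arr,
                       quantiles=q,
    ...<2 lines>...
                       out=out,
                       weights=wgt)
    slices_having_nans = np.isnan(arr[-1, ...])
                                  ~~~^^^^^^^^^
IndexError: index -1 is out of bounds for axis 0 with size 0
```

The tip height is confirmed: z ≈ 0.031 now, so I need 19 mm more down. Then the side push.

{"name": "send_rows", "arguments": {"plan": [[0, 0, 0, 0.01, 0], [0, 0, 0, 0.008, 0], [0, 0, 0, 0, 0], [0, 0.003, 0, 0, 0], [0, 0.003, 0, 0, 0], [0, 0.003, 0, 0, 0], [0, 0.003, 0, 0, 0], [0, 0.003, 0, 0, 0], [0, 0.003, 0, 0, 0], [0, 0.003, 0, 0, 0], [0, 0.003, 0, 0, 0], [0, 0.003, 0, 0, 0], [0, 0.002, 0, 0, 0], [0, 0, 0, 0, 0]]}}

```text
time_s: 6.98
position: [0.465, -0.0121, -0.0107]
tcp_rot: [[0.992, 0.127, 0.001], [0.127, -0.992, -0.0], [0.001, 0.0, -1.0]]
force: [0.3, -0.4, -0.7]
opening: 1.003
grasp_force: 0.0
```

{"name": "send_rows", "arguments": {"plan": [[0, -0.01, 0, 0, 0], [0, -0.01, 0, 0, 0], [0, 0, 0, -0.04, 0], [0, 0, 0, -0.04, 0], [0, 0, 0, -0.03, 0], [100, 0, -0.031, 0, -0.1208], [140, 0, 0, 0, -0.1208], [140, 0, 0, 0, -0.1208], [140, 0, 0, 0, -0.1208], [140, 0, 0, 0, -0.1208], [140, 0, 0, 0, -0.1208], [140, 0, 0, 0, -0.1208], [140, 0, 0, 0, -0.1208], [140, 0, 0, 0, -0.1208], [140, 0, 0, 0, -0.1208], [140, 0, 0, 0, -0.1208], [140, 0.02, 0, 0, -0.1208], [140, 0.04, 0, 0, -0.1208], [140, 0.025, 0, 0, 0], [140, 0, 0, 0, 0]]}}

```text
time_s: 8.65
position: [0.4362, 0.1037, 0.0989]
tcp_rot: [[-0.129, 0.992, -0.003], [0.992, 0.129, 0.001], [0.002, -0.003, -1.0]]
force: [-0.5, -0.1, -0.7]
opening: 0.456
grasp_force: 0.0
```

```bash
python3 -c "
from h import *
st(); block(*grab('a3',(150,310,240,480),3.3333));print(read_state()['joint_positions'].round(1))"
```

```text
t 8.65 tcp [0.4362 0.1037 0.0989] fence mm [[-55.1 230.9]] toolx yaw rel bay deg 90.19 F [-0.53 -0.11 -0.69] open 0.456
px [391. 200.] 712 rect fence [[ 41.8 -81.5]] [166.   30.9] 80.41 mean [[ 48.2 -70.2]]
px [292. 241.] 2210 rect fence [[  2.7 117.2]] [ 62.  115.9] -0.04 mean [[  2.8 117.4]]
px [403. 253.] 905 rect fence [[-50.1 -76.1]] [ 21.7 151.3] -0.0 mean [[-49.9 -75.7]]
[ -1.2  26.7 112.2   0.   41.3  -8.6]
```

View pics/a3.png

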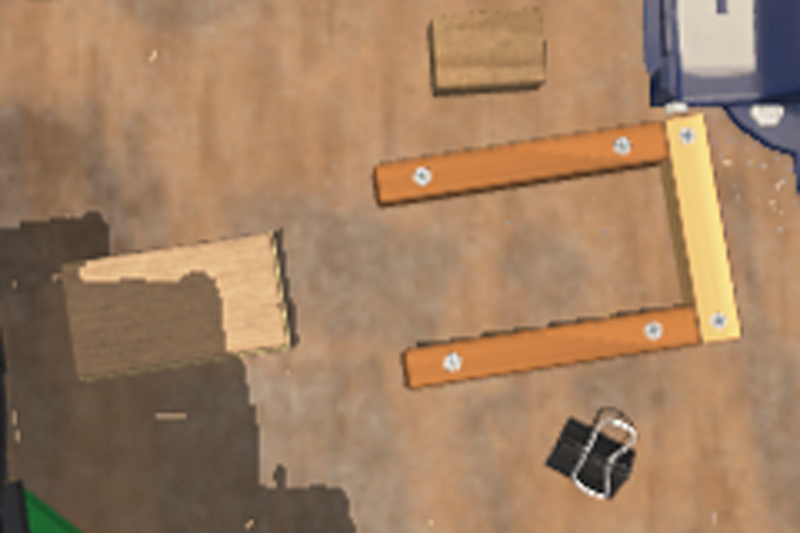

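The block is now square (−0.04°) at bay (2.7, 117.2) mm: its far edge runs (65,265)→(275,232), parallel to the rails. Next I'll go behind it, lower the narrowed fingers and start the push with a small lateral correction.

{"name": "send_rows", "arguments": {"plan": [[175, -0.0135, 0.029, 0, 0.003], [175, -0.0135, 0.029, 0, 0], [175, 0, 0, 0.028, 0], [175, 0, 0, 0.028, 0], [175, 0, 0, 0.028, 0], [175, 0, 0, 0.028, 0], [175, 0, 0, 0, 0], [175, 0, 0, 0, 0]]}}

```text
time_s: 9.37
position: [0.4983, 0.0802, -0.0138]
tcp_rot: [[-0.122, 0.993, -0.005], [0.993, 0.122, 0.0], [0.001, -0.005, -1.0]]
force: [-0.0, 0.1, 0.1]
opening: 0.315
grasp_force: 0.0
```

```bash
python3 -c "
from h import *
st(); block(*grab('a4',(150,310,240,480),3.3333));tips()"
```

```text
t 9.3667 tcp [ 0.4983  0.0802 -0.0138] fence mm [[  3.6 199.8]] toolx yaw rel bay deg 89.74 F [-0.03  0.09  0.15] open 0.315
px [392. 200.] 714 rect fence [[ 40.  -81.2]] [166.   34.5] 80.41 mean [[ 48.1 -71.3]]
px [296. 241.] 1921 rect fence [[  2.8 111.8]] [ 61.9 105. ] 0.03 mean [[  2.1 109.9]]
px [403. 253.] 899 rect fence [[-50.  -76.1]] [ 21.7 151.3] 0.13 mean [[-50.  -76.2]]
-1 tip toolz [-0.0604 -0.0277 -0.0259] [14, 40, 16, 16, 18, 11, 12, 15, 12, 11, 9, 12, 10, 8, 0, 0, 0, 0, 0, 0, 0, 0, 0, 0] y [-0.021 -0.013] x [0.008 0.012]
1 tip toolz [-0.0588 -0.0288 -0.0265] [15, 34, 20, 17, 12, 13, 14, 14, 18, 9, 11, 13, 11, 5, 0, 0, 0, 0, 0, 0, 0, 0, 0, 0] y [0.014 0.023] x [-0.003  0.012]
```

{"name": "send_rows", "arguments": {"plan": [[175, -0.004, 0, 0, -0.0045], [175, -0.004, 0, 0, 0], [175, -0.003, 0, 0, 0], [175, -0.003, 0, 0, 0], [175, -0.004, -0.0002, 0, 0], [175, -0.004, -0.0002, 0, 0], [175, -0.004, -0.0002, 0, 0], [175, -0.004, -0.0002, 0, 0], [175, -0.004, -0.0002, 0, 0], [175, -0.004, -0.0002, 0, 0], [175, -0.004, -0.0002, 0, 0], [175, -0.004, -0.0002, 0, 0], [175, -0.004, -0.0002, 0, 0], [175, -0.004, -0.0002, 0, 0], [175, -0.004, -0.0002, 0, 0], [175, -0.004, -0.0002, 0, 0], [175, -0.004, -0.0002, 0, 0], [175, 0, 0, 0, 0]]}}

```text
time_s: 10.97
position: [0.5065, 0.0146, -0.0126]
tcp_rot: [[-0.127, 0.992, 0.0], [0.992, 0.127, -0.0], [-0.0, 0.0, -1.0]]
force: [-0.5, 0.3, -1.1]
opening: 0.309
grasp_force: 0.0
```

```bash
cat >> h.py <<'E'
def front(p,d,lo=-45):
    # visible top face: lateral edges & yaw from cross-lane extents at each y
    P=height("top",d); z=P[...,2]; m=np.zeros(z.shape,bool); m[195:300,240:450]=1; m&=(z>.029)&(z<.039)
    W=fen(proj("top",np.argwhere(m)[:,::-1],.035)); W=W[abs(W[:,0])<38.5]
    ys=np.arange(W[:,1].min()+3,W[:,1].max()-3,4); E=[]
    for y in ys:
        q=W[abs(W[:,1]-y)<2,0]
        if len(q)>20: E.append((y,q.min(),q.max()))
    E=np.array(E); w=E[:,2]-E[:,1]; E=E[w>55]
    print("nose y",np.percentile(W[:,1],1),"block rows",len(E),"y",E[0,0],E[-1,0],"x edges",E[:,1].mean().round(1),E[:,2].mean().round(1),"mid",E[:,1:].mean().round(2),"slope deg",np.degrees(np.arctan(np.polyfit(E[:,0],E[:,1:].mean(1),1)[0])).round(2))
E
python3 -c "
from h import *
st(); f=grab('a5',(150,310,240,480),3.3333);block(*f);front(*f)"
```

```text
t 10.9667 tcp [ 0.5065  0.0146 -0.0126] fence mm [[  3.4 133.6]] toolx yaw rel bay deg 90.04 F [-0.55  0.27 -1.14] open 0.309
px [388. 200.] 675 rect fence [[ 50.7 -78.6]] [ 21.5 156.9] -0.5 mean [[ 49.5 -63.8]]
px [336. 237.] 1341 rect fence [[-0.4 45. ]] [62. 83.] 0.03 mean [[-2.1 39. ]]
px [403. 254.] 891 rect fence [[-50.1 -75.9]] [ 21.8 151.6] -0.22 mean [[-50.  -75.8]]
nose y -170.6 block rows 18 y -163.2 64.80000000000001 x edges -31.3 30.5 mid -0.4 slope deg -0.32
```

View pics/a5.png

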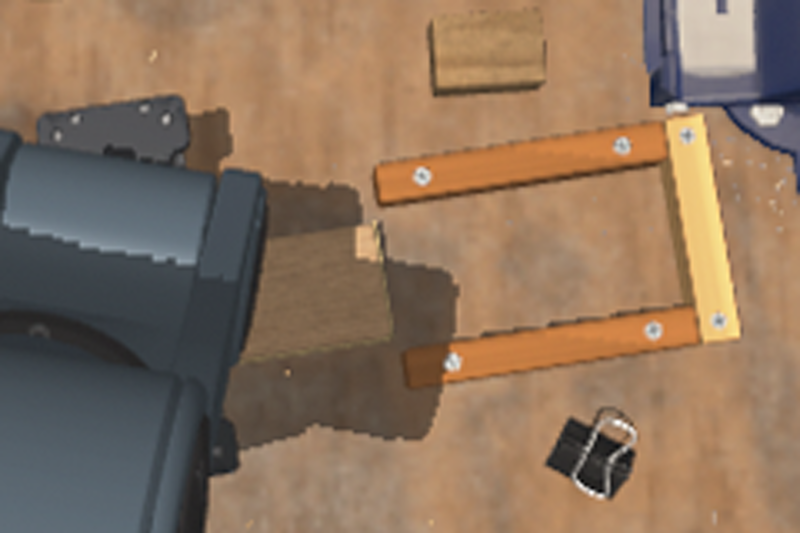

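The block is centred (x ≈ −0.4 mm) and square, with its nose edge (375,225)→(392,340) just short of the mouth. I'll keep pushing straight.

{"name": "send_rows", "arguments": {"plan": [[175, -0.004, 0, 0, 0], [175, -0.004, 0, 0, 0], [175, -0.004, 0, 0, 0], [175, -0.004, 0, 0, 0], [175, -0.004, 0, 0, 0], [175, -0.004, 0, 0, 0], [175, -0.004, 0, 0, 0], [175, -0.004, 0, 0, 0], [175, -0.004, 0, 0, 0], [175, -0.004, 0, 0, 0], [175, -0.004, 0, 0, 0], [175, -0.004, 0, 0, 0], [175, 0, 0, 0, 0]]}}

```text
time_s: 12.1
position: [0.5128, -0.0331, -0.0126]
tcp_rot: [[-0.127, 0.992, 0.001], [0.992, 0.127, -0.0], [-0.001, 0.001, -1.0]]
force: [1.0, -0.1, 0.1]
opening: 0.311
grasp_force: 0.0
```

```bash
python3 - <<'E'
from h import *
st(); p,d=grab('a6',(150,310,240,480),3.3333)
h=height("top",d)[...,2]; m=np.zeros(h.shape,bool); m[195:300,240:450]=1; m&=(h>.029)&(h<.039)
W=fen(proj("top",np.argwhere(m)[:,::-1],.035))
for y in range(50,-70,-10):
    q=W[(abs(W[:,1]-y)<4)&(abs(W[:,0])<38)]
    if len(q)>5: print(y,len(q),q[:,0].min(),q[:,0].max())
q=W[(abs(W[:,0])<25)&(W[:,1]>-130)]
for x in(-20,0,20): print("nose",x,q[abs(q[:,0]-x)<5,1].min())
E
```

```text
t 12.1 tcp [ 0.5128 -0.0331 -0.0126] fence mm [[ 3.6 85.5]] toolx yaw rel bay deg 90.04 F [ 0.97 -0.08  0.1 ] open 0.311
40 11 -7.2 11.8
30 11 16.9 30.6
20 12 -30.8 -22.2
10 61 -30.9 -1.7
0 116 -30.5 23.9
-10 151 -30.4 30.5
-20 145 -31.2 30.1
-30 147 -31.1 30.6
-40 147 -30.9 30.7
nose -20 -44.3
nose 0 -43.9
nose 20 -44.4
```

Still centred (edges −31/+30.6) and square, with the nose 44 mm inside. Continuing.

{"name": "send_rows", "arguments": {"plan": [[175, -0.004, 0, 0, 0], [175, -0.004, 0, 0, 0], [175, -0.004, 0, 0, 0], [175, -0.004, 0, 0, 0], [175, -0.004, 0, 0, 0], [175, -0.004, 0, 0, 0], [175, -0.004, 0, 0, 0], [175, -0.004, 0, 0, 0], [175, -0.004, 0, 0, 0], [175, -0.004, 0, 0, 0], [175, -0.004, 0, 0, 0], [175, -0.004, 0, 0, 0], [175, -0.004, 0, 0, 0], [175, -0.004, 0, 0, 0], [175, -0.004, 0, 0, 0], [175, -0.004, 0, 0, 0], [175, -0.004, 0, 0, 0], [175, -0.004, 0, 0, 0], [175, -0.004, 0, 0, 0], [175, 0, 0, 0, 0]]}}

```text
time_s: 13.82
position: [0.5225, -0.1085, -0.0126]
tcp_rot: [[-0.127, 0.992, 0.001], [0.992, 0.127, -0.001], [-0.001, 0.001, -1.0]]
force: [0.7, -0.3, -0.1]
opening: 0.308
grasp_force: 0.0
```

```bash
cat > chk.py <<'E'
from h import *
st(); p,d=capture("top")
h=height("top",d)[...,2]; m=np.zeros(h.shape,bool); m[195:300,240:450]=1; m&=(h>.029)&(h<.039)
W=fen(proj("top",np.argwhere(m)[:,::-1],.035))
for y in range(0,-160,-15):
    q=W[(abs(W[:,1]-y)<4)&(abs(W[:,0])<38)]
    if len(q)>30: print(y,len(q),q[:,0].min(),q[:,0].max())
q=W[(abs(W[:,0])<25)&(W[:,1]>-158)]
for x in(-20,0,20): print("nose",x,q[abs(q[:,0]-x)<5,1].min(),"rear",q[abs(q[:,0]-x)<5,1].max())
E
python3 chk.py
```

```text
t 13.8167 tcp [ 0.5225 -0.1085 -0.0126] fence mm [[3.7 9.5]] toolx yaw rel bay deg 90.04 F [ 0.74 -0.35 -0.07] open 0.308
-105 96 -30.3 13.5
-120 77 -32.0 31.8
nose -20 -120.0 rear -94.3
nose 0 -120.0 rear -101.4
nose 20 -120.0 rear -110.2
```

{"name": "send_rows", "arguments": {"plan": [[175, -0.0035, 0, 0, 0], [175, -0.0035, 0, 0, 0], [175, -0.0035, 0, 0, 0], [175, -0.0035, 0, 0, 0], [175, -0.0035, 0, 0, 0], [175, -0.0035, 0, 0, 0], [175, -0.0035, 0, 0, 0], [175, -0.0035, 0, 0, 0], [175, -0.0035, 0, 0, 0], [175, -0.0025, 0, 0, 0], [175, 0, 0, 0, 0]]}}

```text
time_s: 14.78
position: [0.5267, -0.1421, -0.0126]
tcp_rot: [[-0.127, 0.992, 0.001], [0.992, 0.127, -0.001], [-0.001, 0.001, -1.0]]
force: [0.8, 0.2, 0.0]
opening: 0.317
grasp_force: 0.0
```

{"name": "send_rows", "arguments": {"plan": [[175, -0.0015, 0, 0, 0], [175, -0.0015, 0, 0, 0], [175, -0.001, 0, 0, 0], [175, 0, 0, 0, 0]]}}

```text
time_s: 15.12
position: [0.5269, -0.1454, -0.0126]
tcp_rot: [[-0.128, 0.992, 0.0], [0.992, 0.128, -0.0], [-0.0, 0.0, -1.0]]
force: [-0.4, 0.1, 0.0]
opening: 0.318
grasp_force: 0.0
```

```bash
python3 chk.py
```

```text
t 15.1167 tcp [ 0.5269 -0.1454 -0.0126] fence mm [[  3.4 -27.7]] toolx yaw rel bay deg 90.08 F [-0.42  0.09  0.03] open 0.318
-150 36 -30.7 -6.4
nose -20 -156.8 rear -149.1
nose 0 -156.9 rear -156.0Traceback (most recent call last):
  File "chk.py", line 9, in <module>
    for x in(-20,0,20): print("nose",x,q[abs(q[:,0]-x)<5,1].min(),"rear",q[abs(q[:,0]-x)<5,1].max())
                                       ~~~~~~~~~~~~~~~~~~~~~~~~^^
    return umr_minimum(a, axis, None, out, keepdims, initial, where)
ValueError: zero-size array to reduction operation minimum which has no identity
```

About 3–5 mm to go. I'll creep forward until the stop shows as force.

{"name": "send_rows", "arguments": {"plan": [[175, -0.001, 0, 0, 0], [175, -0.001, 0, 0, 0], [175, -0.001, 0, 0, 0], [175, 0, 0, 0, 0]]}}

```text
time_s: 15.5
position: [0.5273, -0.1484, -0.0126]
tcp_rot: [[-0.128, 0.992, 0.0], [0.992, 0.128, -0.0], [-0.0, 0.0, -1.0]]
force: [-0.3, 0.8, -0.8]
opening: 0.314
grasp_force: 0.1
```

{"name": "send_rows", "arguments": {"plan": [[175, -0.001, 0, 0, 0], [175, -0.001, 0, 0, 0]]}}

```text
time_s: 15.67
position: [0.5272, -0.1487, -0.0126]
tcp_rot: [[-0.126, 0.992, -0.001], [0.992, 0.126, 0.002], [0.003, -0.0, -1.0]]
force: [2.8, 9.2, 2.7]
opening: 0.315
grasp_force: 4.4
```

That is 9 N against the stop, so the block is seated. Now I back off, raise the hand and move away.

{"name": "send_rows", "arguments": {"plan": [[175, 0.002, 0, 0, 0], [175, 0.01, 0, 0, 0], [175, 0.02, 0, 0, 0], [175, 0, 0, -0.03, 0], [175, 0, 0, -0.04, 0], [175, 0, 0, -0.04, 0], [175, 0.04, 0, 0, 0], [175, 0.04, 0, 0, 0], [175, 0.04, 0, 0, 0], [175, 0.04, 0, 0, 0], [175, 0.04, 0, 0, 0], [175, 0, 0, 0, 0], [175, 0, 0, 0, 0]]}}

```text
time_s: 16.75
position: [0.4968, 0.0822, 0.0974]
tcp_rot: [[-0.133, 0.991, -0.0], [0.991, 0.133, -0.0], [-0.0, -0.0, -1.0]]
force: [0.1, 0.8, -0.7]
opening: 0.314
grasp_force: 0.0
```

```bash
python3 - <<'E'
from h import *
st(); p,d=grab('end',(150,310,240,480),3.3333)
h=height("top",d)[...,2]; m=np.zeros(h.shape,bool); m[195:300,240:450]=1; m&=(h>.029)&(h<.039)
W=fen(proj("top",np.argwhere(m)[:,::-1],.035)); W=W[abs(W[:,0])<36]
for y in range(-45,-155,-20):
    q=W[abs(W[:,1]-y)<4]; print(y,len(q),q[:,0].min(),q[:,0].max())
for x in(-20,0,20): print("rear",x,W[abs(W[:,0]-x)<5,1].max())
E
```

```text
t 16.75 tcp [0.4968 0.0822 0.0974] fence mm [[  2.3 202. ]] toolx yaw rel bay deg 90.38 F [ 0.06  0.77 -0.71] open 0.314
-45 90 -30.2 30.2
-65 149 -30.6 31.0
-85 151 -30.6 31.1
-105 150 -30.3 31.0
-125 147 -29.8 31.3
-145 150 -30.5 31.3
rear -20 -44.0
rear 0 -44.2
rear 20 -44.4
```

View pics/end.png

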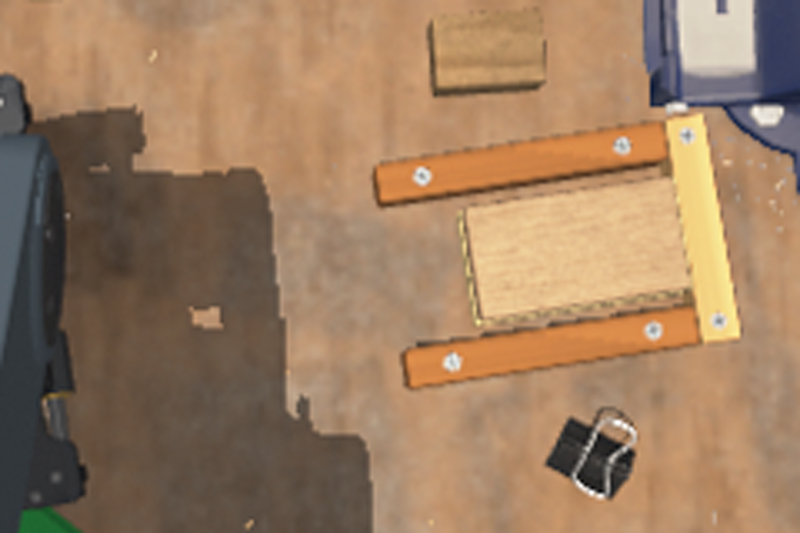

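The block (corners (467,210), (672,178), (690,295), (478,325)) lies square against the stop with free gaps to both rails. The spacer and clip haven't moved and the hand is clear.

```bash
python3 -c "
from rig import *
print(hand_in())"
```

```text
the job is handed in; nothing more can be done
None
```

The sanding block is parked square against the stop, centred to within about 0.5 mm with gaps to both rails, the spacer and clip have not moved, the hand is clear, and the job is handed in (no verdict was shown); the real fingertips sit 40 mm higher than the interface states, so my first side push passed over the block without touching it.

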